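Switch the fuse feeder to its other chute

TASK

The three fuses waiting in the feeder's magazine must not go down the chute that the seesaw gate feeds now, but down the other one. Press the raised finger pad of the gate down until the gate rocks over onto its other stop, then push the tab of the magazine's shutter to the left, away from the magazine, until the shutter is fully open, so that all three fuses run down the other chute and come to rest. Leave the gate rocked over and the shutter open, never touch or lift the fuses, and leave everything else on the bench where it lies.

Things in the scene. Friction and masses are not known exactly. Their poses are not given: they have to be found in the camera images.
- feeder: Fuse feeder on a fixed plywood board 200 x 560 x 18 mm. Origin: centre of the board's underside; x runs from its front (robot side) to its back, y left, z up. Clear stack magazine (67 x 30 mm, top at z 211 mm) at x 25 mm, y 0; under it a seesaw gate between clear cheeks (192 mm wide, top z 134 mm); open chutes (centre x 25 mm) slope down to the left and to the right, to end stops at y +-250 mm.
- gate (a joint): Seesaw gate, hinged along the feeder's x at x 25, y 0, z 83 mm. 0 = level; +0.244 rad = left end up, fuses would run right; -0.244 = right end up, fuses would run left. A weight on a stalk at its back makes it fall over past level, so it rests on one stop or the other. It starts on either stop. Under 2 N down on the raised pad rocks it.
- left_pad (a point): Top centre of the black rubber finger pad (26 mm diameter) at the left end of the gate's rocker bar. The bar (184 x 20 mm) lies along y in front of the feeder's front cheek, 80 mm in front of the pivot point under the magazine; the pads are 78 mm either side of the pivot. A raised pad is 112 mm above the bench, a lowered one 75 mm.
- right_pad (a point): The same point of the like pad at the right end of the rocker bar.
- shutter (a joint): Flat steel shutter under the magazine, carrying the stacked fuses. Slides to the left (feeder's +y): 0 = shut (start), 0.030 m = fully open at its stop. Takes about 2 to 4 N and stays where it is left.
- shutter_tab (a point): Upturned tab at the left end of the shutter, 44 mm (feeder x) x 3 mm, from 140 to 176 mm above the bench. The point is centred on its face towards the magazine, 1 mm below its top edge. Shut, that face is 105 mm left of the magazine's centre, with 90 mm free between it and the magazine's wall, above the flat shutter (top 140 mm above the bench).
- fuse0: Lowest of the three waiting fuses: cylindrical fuse link, white ceramic with steel end caps, 22 mm diameter x 58 mm, 55 g, lying level across the magazine (its length along the feeder's x). Origin at its centre.
- fuse1: Middle of the three waiting fuses: cylindrical fuse link, white ceramic with steel end caps, 22 mm diameter x 58 mm, 55 g, lying level across the magazine (its length along the feeder's x). Origin at its centre.
- fuse2: Top of the three waiting fuses: cylindrical fuse link, white ceramic with steel end caps, 22 mm diameter x 58 mm, 55 g, lying level across the magazine (its length along the feeder's x). Origin at its centre.
- spare_fuse: Bystander: a like fuse standing upright on the front left part of the board, 58 mm tall. Origin: centre of its underside.
- screwdriver: Bystander: screwdriver 160 mm long, lying on the front right part of the board. Origin: underside.
- back_box: Bystander: open cream back box 85 x 85 x 48 mm, left of the feeder. Origin: centre of its underside.
- socket_plate: Bystander: white socket plate 82 x 82 x 14 mm, to the left in front of the feeder. Origin: centre of its underside.
- contactor: Bystander: grey and black contactor 78 x 45 x 78 mm, to the right in front of the feeder. Origin: centre of its underside.
- din_rail: Bystander: piece of steel DIN rail 160 x 37 x 7.5 mm, left of the feeder. Origin: centre of its underside.
- terminal_strip: Bystander: terminal strip 130 x 55 x 28 mm, right of the feeder. Origin: centre of its underside.
- enclosure: Bystander: flat white enclosure 130 x 170 x 50 mm, right of the feeder. Origin: centre of its underside.

How it is judged:
On the way, in this order (a step that is already met when the one before it is completed fails the run):
1. the gate has been rocked over onto its other stop while the shutter is still shut (distance of left_pad from where it was at the start of the episode above 0.028 m and (value of joint gate below -0.2 rad or value of joint gate above 0.2 rad) and value of joint shutter below 0.006 m), for 0.2 s.
2. the shutter has been pushed open (value of joint shutter above 0.025 m), for 0.2 s.
At the end, for the whole second after the job is handed in: The gate rests within 0.044 rad of the stop opposite to where it started, the shutter is at least 25 mm open, and all three fuses lie at rest (under 20 mm/s) in the chute the gate now feeds, more than 130 mm from the feeder's middle (distance of left_pad from where it was at the start of the episode above 0.028 m and (value of joint gate below -0.2 rad or value of joint gate above 0.2 rad) and value of joint shutter above 0.025 m and ((value of joint gate below -0.2 rad and y of each of fuse0, fuse1, fuse2 in the frame of feeder above 0.13 m and z of fuse0 in the frame of feeder between 0.025 and 0.085 m and x of fuse0 in the frame of feeder between 0.01 and 0.04 m and z of fuse1 in the frame of feeder between 0.025 and 0.085 m and x of fuse1 in the frame of feeder between 0.01 and 0.04 m and z of fuse2 in the frame of feeder between 0.025 and 0.085 m and x of fuse2 in the frame of feeder between 0.01 and 0.04 m) or (value of joint gate above 0.2 rad and y of each of fuse0, fuse1, fuse2 in the frame of feeder below -0.13 m and z of fuse0 in the frame of feeder between 0.025 and 0.085 m and x of fuse0 in the frame of feeder between 0.01 and 0.04 m and z of fuse1 in the frame of feeder between 0.025 and 0.085 m and x of fuse1 in the frame of feeder between 0.01 and 0.04 m and z of fuse2 in the frame of feeder between 0.025 and 0.085 m and x of fuse2 in the frame of feeder between 0.01 and 0.04 m)) and linear speed of each of fuse0, fuse1, fuse2 below 0.02 m/s); the robot touches nothing.
It fails at once if a fuse from the magazine is touched by the robot (contact force between any of the fingers, the arm and fuse0 above 0.3 N or contact force between any of the fingers, the arm and fuse1 above 0.3 N or contact force between any of the fingers, the arm and fuse2 above 0.3 N).
It fails at once if a fuse from the magazine is lifted (more than 12 mm above where it waited) (z of fuse0 in the frame of feeder above 0.163 m or z of fuse1 in the frame of feeder above 0.185 m or z of fuse2 in the frame of feeder above 0.207 m).
It fails at once if something else on the bench is moved by more than 25 mm (distance of any of spare_fuse, screwdriver, back_box, socket_plate, contactor, din_rail, terminal_strip, enclosure from where it was at the start of the episode above 0.025 m).
It also fails if it takes over 40 s, if anything falls off the work surface, if the arm or the gripper's body presses on something with over 40 N, if the wrist force passes 120 N, or if a joint passes its speed limit or range.

ROBOT

A 6-joint arm with a two-finger parallel gripper is mounted at the origin on the work surface. World frame = base frame: x ahead of the robot, y to its left, z up, the work surface at z = 0. Lengths are in m, angles in rad, forces in N, time in s.
With the tool pointing down it reaches from about 0.35 to 0.975 m from the base axis. Payload 4.9 kg.
Tool frame: the origin (TCP) lies at the very end of the fingers, on their centre line; the grasp point (between the pads) lies 19 mm behind it; x points along the fingers, y is the direction in which the jaws open and shut, and the axes are right-handed (so a half turn about x gives the same grasp; the last joint's range is limited). The gripper opens to 85 mm and grips with 20 to 120 N. Pads are 22 mm wide; open, the fingers measure 114 mm over their backs; the gripper's body (76 mm by 85 mm) begins 54 mm behind the grasp point. The pads swing forward as they close: fully open they stand 13 mm farther back than shut.
Start: joints at [1.025, 0.053, 1.613, -0, 1.476, -0.119], TCP at [0.259, 0.569, 0.231] pointing down, gripper open.
Joint ranges: [-3.01, 3.01], [-1.01, 2.22], [0.06, 2.58], [-1.02, 4.17], [0.09, 2.62], [-3.14, 3.14]. Speed limits (rad/s): [2.57, 2.57, 3.14, 3.14, 3.14, 3.14].

INTERFACE

Orientations are given as a unit quaternion [w, x, y, z].
In Python, from plant import manip gives the robot as it stands.
- The arm moves only by the tool play_rows, never from a script. Its argument "plan" is a list of rows, each a list of 5 numbers: the shift along the tool's x, y, z in mm, then the turn about the tool's x in rad, then the closure, from -1 (fully open) to 1 (shut). A call has 1 to 8 rows; each row is the pose to reach, as a shift and turn from the pose commanded when the call began, along the tool's axes at that moment; what a row does not reach only later rows make up. A row lasts 1/8 s, in which the tool goes at most 62.5 mm and 10.7 degrees, less where a joint would pass 70% of its speed; a pose out of reach is approached as far as the arm can. A call with a gripper value outside its range is refused whole. The fingers move at their own pace and stop on an object; the grip force is fixed at half the most. Time passes only in rows, so rows that repeat a pose let the fingers close. It gives the time, the measured TCP pose, the force and the opening at its end, in the units of the state.
- manip.state(): the state, without advancing time (a new reading comes with each control period).
- manip.grab_frame(name): name is "scene" or "top" or "wrist"; returns a dict with "img" (480x640x3 uint8, red, green, blue), "range_z" (480x640 float32, m along the optical axis (not along the pixel's ray), 0 where there is no reading), "fx", "fy", "cx", "cy" (pixels), "origin" and "rotation" of the camera in the world. Camera axes: x right, y up, looking along -z (the intrinsics and any distortion apply to the point x, -y, -z); pixel columns grow to the right and rows downward; lengths in m; the calibration is good to about 2 mm. A picture is of the moment at which its call begins.
- manip.job_done(): hands the job in, once; it reports no verdict.
The state is a dict: "time": time; "joint_pos": joint angles; "joint_vel": joint speeds; "joint_efforts": joint torques, N m; "tool_pos": TCP position; "tool_rot": TCP orientation; "contact_force": force on the tool from outside, world axes, zero at the start; "ft_torque": the same for the moment, N m; "gripper_width": opening from 0.0 (shut) to 1.0 (fully open).
Only numpy, scipy, OpenCV 4.12 (cv2) and the standard library are available. Lean on these libraries where they do the work, as an engineer would, in place of code of your own. Each camera call takes 0.05 s, during which the arm holds its last target. There are 200 camera calls.

## Working session

There is one attempt and no reset: what is moved stays moved. The work goes in short steps, Python scripts to look and compute and a tool call to move; the robot and the scene stay as the last step left them, time stands still between calls to the robot, and variables do not carry over. Pictures are saved under pics/ and viewed, about 8 in all and at most 12, crops included, and the job is handed in when it is done.

Besides the shell and the picture viewer there is one more tool, called after ">>>" as name(argument=value, ...), one argument or row to a line, values as JSON. play_rows: Moves the arm, as the interface text tells. Its arguments: {"type":"object","properties":{"plan":{"type":"array"}},"required":["plan"]}

```bash
mkdir -p pics
cat > h.py <<'E'
import numpy as np, cv2
from plant import manip
def grab(n,f):
    d=manip.grab_frame(n); cv2.imwrite(f'pics/{f}.png',cv2.cvtColor(d['img'],cv2.COLOR_RGB2BGR)); np.savez(f'pics/{f}.npz',**d); return d
def pt(d,u,v,z=None):
    # pixel -> world by depth, or by plane height z
    r=np.array([(u-d['cx'])/d['fx'],-(v-d['cy'])/d['fy'],-1.]); R=np.array(d['rotation']); o=np.array(d['origin'])
    w=R@r
    if z is not None: return o+w*(z-o[2])/w[2]
    k=np.array(d['range_z'])[int(v)-1:int(v)+2,int(u)-1:int(u)+2]; k=k[k>0]
    return o+w*np.median(k)
E
python3 - <<'E'
from h import *
a=grab('scene','s0');b=grab('top','t0')
for d in(a,b):print(d['origin'],d['rotation'],d['fx'],d['cx'],d['cy'],[k for k in d])
print(manip.state())
E
```

```text
[0.97772202 0.94995616 0.84352674] [0.21484978 0.11023459 0.46243189 0.85313812] 447.95714111167234 313.3273226316755 244.0174498105842 ['img', 'range_z', 'fx', 'fy', 'cx', 'cy', 'origin', 'rotation']
[ 0.3335279  -0.00778142  1.92290985] [-0.70174687 -0.02694657  0.02980082  0.71129257] 622.2638817908443 327.3986942480399 241.99559224691126 ['img', 'range_z', 'fx', 'fy', 'cx', 'cy', 'origin', 'rotation']
{'time': 0.1, 'joint_pos': array([ 1.02497440e+00,  5.32823350e-02,  1.61416690e+00, -1.65087988e-05,
        1.47600928e+00, -1.19003358e-01]), 'joint_vel': array([ 0.00094276, -0.00166065, -0.00307425,  0.00048383, -0.00275392,
       -0.00044679]), 'joint_efforts': array([ 4.60406427e-04, -3.94899201e+01, -3.71366107e+01, -1.65447309e-04,
        3.82262937e-03,  1.72535420e-05]), 'tool_pos': array([0.25844284, 0.56843562, 0.23018514]), 'tool_rot': array([ 0.69085577,  0.14913424,  0.69127533, -0.15038517]), 'contact_force': array([-0.96710732, -0.47401108, -0.33041726]), 'ft_torque': array([ 0.05528523, -0.02839027, -0.00221831]), 'gripper_width': 1.0010397794459913}
```

```bash
sed -i "s/R=np.array(d\['rotation'\]);/R=Rq(d['rotation']);/" h.py
cat >> h.py <<'E'
from scipy.spatial.transform import Rotation
def Rq(q): return Rotation.from_quat(np.roll(q,-1)).as_matrix()
E
python3 -c "
from h import *
print(Rq(manip.state()['tool_rot']).round(3))"
```

```text
[[-0.001  0.414  0.91 ]
 [-0.002  0.91  -0.414]
 [-1.    -0.002 -0.   ]]
```

View pics/t0.png

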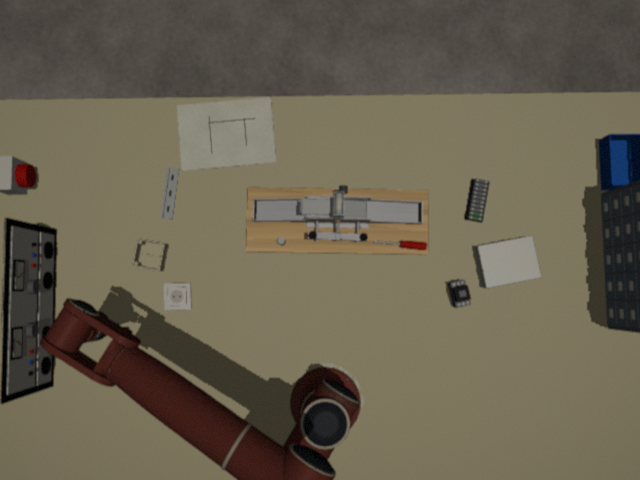

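View pics/s0.png

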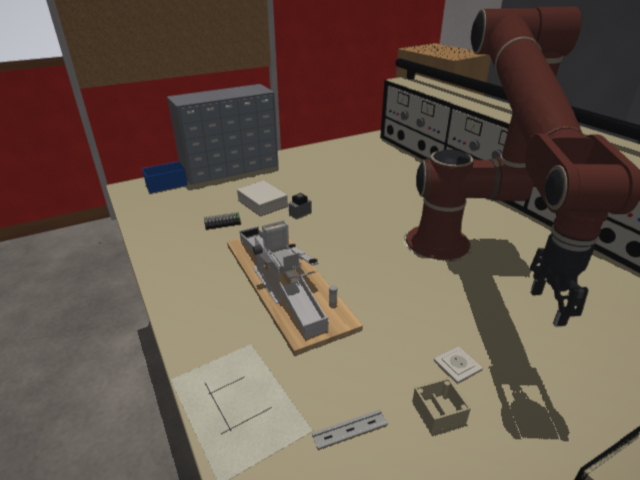

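Top view: the board spans about (247,187)-(429,254), nearly aligned with world y, and the pads are near (312,235) and (364,237). In the scene view the feeder is at about (290,285). Next, enlarged crops of both.

Run:
```python
from h import *
a=cv2.imread('pics/t0.png')[178:262,238:438];b=cv2.imread('pics/s0.png')[210:350,220:365]
cv2.imwrite('pics/c0.png',np.vstack([cv2.resize(a,(800,336),interpolation=2)]))
cv2.imwrite('pics/c1.png',cv2.resize(b,None,fx=4.2,fy=4.2,interpolation=2))
d=np.load('pics/t0.npz')
for n,p,z in [('BL',(247,187),.018),('BR',(429,189),.018),('FR',(428,254),.018),('FL',(246,253),.018),('lp',(312,235),None),('rp',(364,237),None),('lp',(312,235),.112),('rp',(364,237),.075)]: print(n,pt(d,*p,z).round(4))
```

```text
BL [0.6606 0.2297 0.018 ]
BR [ 0.647  -0.3331  0.018 ]
FR [ 0.4456 -0.3247  0.018 ]
FL [0.4562 0.2334 0.018 ]
lp [0.5004 0.0286 0.1106]
rp [ 0.4958 -0.1258  0.0725]
lp [0.5003 0.0286 0.112 ]
rp [ 0.4956 -0.1256  0.075 ]
```

View pics/c0.png

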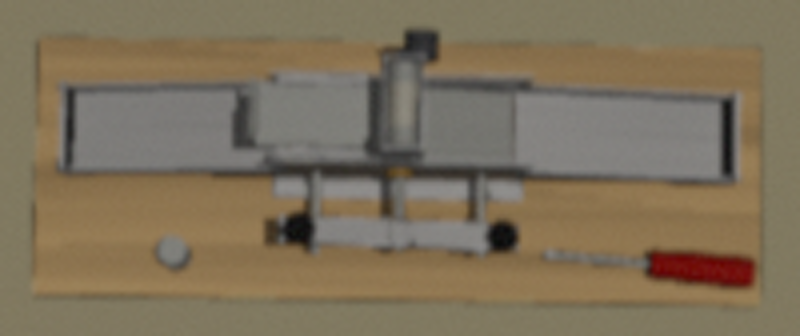

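View pics/c1.png

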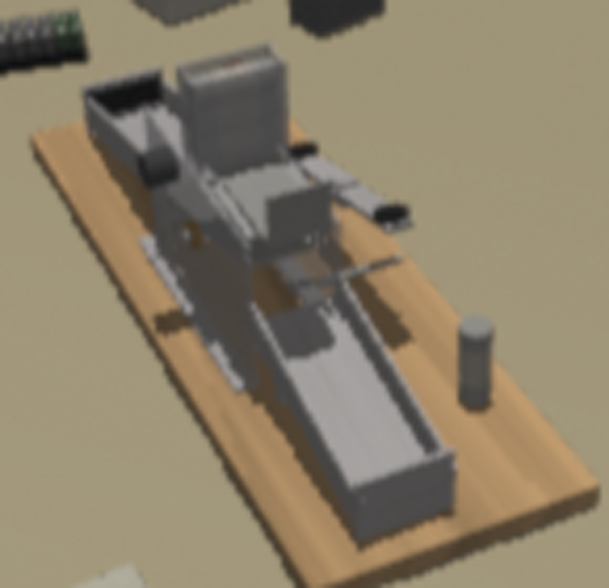

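Depth shows the left pad at z 0.111, so it is raised, and the right pad at 0.073. The board centre is about (0.552, -0.049) with yaw about -0.022, and the pads agree with that. I'll approach above the left pad with the fingers closing.

>>> play_rows(
  plan=[
    [0,-39,44,-0.06,1],
    [0,-78,88,-0.12,1],
    [0,-117,132,-0.18,1],
    [0,-156,176,-0.24,1],
    [0,-195,220,-0.3,1],
    [0,-234,264,-0.36,1],
    [0,-273,308,-0.42,1],
    [0,-312,350,-0.45,1],
  ],
)

```text
time: 1.1
tool_pos: [0.4484, 0.1381, 0.231]
tool_rot: [0.707, -0.009, 0.707, 0.009]
contact_force: [1.3, -0.1, -0.1]
gripper_width: 0.002
```

Run:
```python
from h import *
s=manip.state();R=Rq(s['tool_rot']);print(s['tool_pos'],R.round(3),s['gripper_width'])
print((R.T@(np.array([.496,.032,.16])-s['tool_pos'])*1000).round())
d=np.load('pics/t0.npz')
print(pt(d,298.7,208.5,.175),pt(d,298.7,208.5), pt(d,281,240.5,.076))
grab('wrist','w0')
```

```text
[0.44837062 0.13814287 0.23098315] [[-0.    -0.024  1.   ]
 [ 0.     1.     0.024]
 [-1.     0.    -0.   ]] 0.0023956187682292267
[  71. -107.   45.]
[0.57026342 0.06410446 0.175     ] [0.5862512  0.06895923 0.05695609] [0.48836803 0.12181968 0.076     ]
```

>>> play_rows(
  plan=[
    [0,-50,22,0,1],
    [0,-106,45,0,1],
    [35,-106,45,0,1],
    [71,-106,45,0,1],
    [71,-106,45,0,1],
  ],
)

```text
time: 1.78
tool_pos: [0.4929, 0.0353, 0.1565]
tool_rot: [0.704, -0.008, 0.71, 0.008]
contact_force: [0.0, -0.0, -0.7]
gripper_width: -0.005
```

Run:
```python
from h import *
print(manip.state()['tool_pos'])
grab('wrist','w1');grab('scene','s1')
a=cv2.imread('pics/w1.png');b=cv2.imread('pics/s1.png')[200:350,210:400]
cv2.imwrite('pics/m1.png',np.hstack([cv2.resize(a,(400,300)),cv2.resize(b,(380,300),interpolation=2)]))
```

```text
[0.49287087 0.03529953 0.15645919]
```

View pics/m1.png

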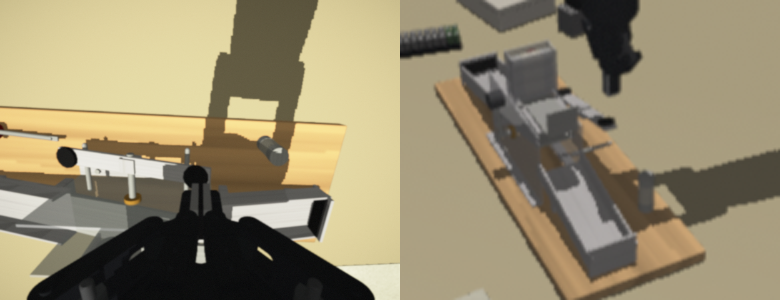

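The wrist view shows the closed tips just short of the raised left pad at (195,175), in line with it, so I press.

>>> play_rows(
  plan=[
    [20,-2,2,0,1],
    [40,-2,2,0,1],
    [50,-2,2,0,1],
    [60,-2,2,0,1],
    [70,-2,2,0,1],
    [78,-2,2,0,1],
    [78,-2,2,0,1],
    [78,-2,2,0,1],
  ],
)

```text
time: 2.88
tool_pos: [0.4979, 0.0331, 0.0826]
tool_rot: [0.707, -0.008, 0.707, 0.008]
contact_force: [0.2, 0.2, -0.7]
gripper_width: -0.002
```

Run:
```python
from h import *
print(manip.state()['tool_pos'])
d=grab('scene','s2');e=grab('wrist','w2')
a=cv2.imread('pics/w2.png');b=cv2.imread('pics/s2.png')[200:350,210:400]
cv2.imwrite('pics/m2.png',np.hstack([cv2.resize(a,(400,300)),cv2.resize(b,(380,300),interpolation=2)]))
```

```text
[0.49787063 0.03307613 0.08255146]
```

View pics/m2.png

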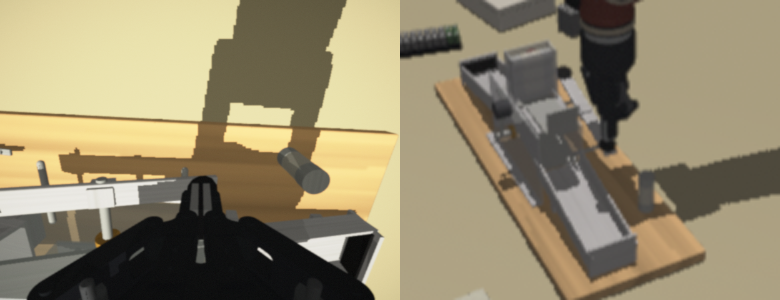

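The gate has rocked over: the right pad is now up at (565,72) and the left is down. I go straight up and check the joint and camera clearance for the tab.

>>> play_rows(
  plan=[
    [-50,0,0,0,1],
    [-105,0,0,0,1],
    [-160,0,0,0,1],
    [-170,0,0,0,1],
  ],
)

```text
time: 3.48
tool_pos: [0.5001, 0.0329, 0.2584]
tool_rot: [0.711, -0.009, 0.703, 0.008]
contact_force: [0.2, -0.6, -0.1]
gripper_width: 0.002
```

Run:
```python
from h import *
s=manip.state();R=Rq(s['tool_rot']);print(s['tool_pos'],s['joint_pos'].round(2))
d=manip.grab_frame('wrist');print('cam in tool',R.T@(d['origin']-s['tool_pos']))
print((R.T@(np.array([.579,.012,.25])-s['tool_pos'])*1000).round())
t=grab('top','t1')
z=np.array(t['range_z'])
print('pads z',[pt(t,u,v)[2].round(3) for u,v in((312,235),(364,237))])
# tab: image of points with height .165-.185 near expected spot
t=np.load('pics/t0.npz')
for v in range(200,222):
  print(v,[round(float(pt(t,u,v)[2]*1000)) for u in range(288,320,2)])
```

```text
[0.50007061 0.03294022 0.25843686] [-0.08 -0.27  1.87 -0.    1.54 -1.68]
cam in tool [-0.14274125  0.00055995 -0.08401085]
[  9. -23.  78.]
pads z [np.float64(0.545), np.float64(0.113)]
200 [52, 59, 58, 58, 58, 60, 64, 142, 141, 136, 138, 138, 138, 139, 138, 139]
201 [51, 57, 56, 54, 58, 58, 63, 142, 140, 135, 137, 142, 138, 139, 139, 142]
202 [53, 57, 57, 58, 59, 57, 63, 142, 141, 139, 138, 141, 141, 139, 143, 140]
203 [53, 51, 56, 58, 59, 58, 60, 141, 139, 139, 140, 142, 142, 137, 142, 139]
204 [52, 52, 57, 60, 60, 57, 60, 142, 140, 139, 140, 142, 144, 138, 139, 138]
205 [52, 51, 55, 60, 60, 57, 60, 144, 140, 140, 140, 141, 140, 138, 139, 137]
206 [52, 51, 57, 57, 59, 57, 63, 145, 142, 139, 139, 140, 140, 140, 138, 137]
207 [51, 50, 55, 58, 58, 57, 63, 145, 142, 139, 139, 138, 139, 140, 136, 137]
208 [50, 51, 52, 57, 59, 57, 62, 144, 143, 140, 140, 138, 140, 140, 136, 137]
209 [51, 51, 50, 58, 58, 57, 57, 137, 144, 142, 140, 139, 140, 140, 139, 140]
210 [53, 50, 50, 56, 55, 56, 61, 137, 142, 140, 139, 141, 141, 138, 139, 140]
211 [54, 49, 50, 56, 54, 57, 62, 143, 141, 139, 138, 140, 141, 140, 139, 139]
212 [46, 49, 51, 56, 54, 57, 65, 142, 141, 140, 139, 141, 141, 139, 140, 138]
213 [48, 48, 50, 57, 54, 58, 64, 133, 139, 140, 139, 138, 138, 138, 139, 136]
214 [49, 48, 53, 57, 54, 56, 62, 62, 60, 140, 139, 139, 138, 137, 137, 136]
215 [51, 49, 55, 55, 56, 56, 62, 59, 58, 64, 138, 138, 138, 136, 137, 136]
216 [51, 50, 55, 55, 56, 55, 56, 62, 61, 128, 136, 135, 139, 138, 136, 136]
217 [53, 54, 54, 53, 56, 56, 57, 58, 62, 125, 128, 129, 133, 133, 131, 131]
218 [55, 59, 56, 56, 58, 63, 57, 64, 81, 120, 125, 118, 117, 118, 119, 124]
219 [54, 61, 61, 64, 60, 67, 67, 64, 64, 94, 94, 86, 92, 95, 97, 96]
220 [53, 61, 61, 64, 60, 66, 66, 64, 64, 66, 71, 71, 73, 66, 66, 75]
221 [21, 18, 18, 20, 22, 21, 24, 21, 17, 39, 45, 36, 38, 39, 61, 50]
```

>>> play_rows(
  plan=[
    [8,-3,10,0.18,1],
    [8,-6,20,0.36,1],
    [8,-9,30,0.54,1],
    [8,-12,40,0.72,1],
    [8,-15,50,0.9,1],
    [8,-18,60,1.08,1],
    [8,-21,70,1.26,1],
    [8,-23,78,1.44,1],
  ],
)

```text
time: 4.58
tool_pos: [0.5752, 0.012, 0.241]
tool_rot: [0.534, 0.461, 0.537, -0.463]
contact_force: [0.4, 0.0, 0.1]
gripper_width: -0.002
```

>>> play_rows(
  plan=[
    [0,0,0,0.16,1],
    [0,0,0,0.16,1],
  ],
)

```text
time: 4.82
tool_pos: [0.5751, 0.012, 0.2414]
tool_rot: [-0.498, -0.5, -0.5, 0.502]
contact_force: [0.5, 1.0, -0.3]
gripper_width: 0.001
```

Run:
```python
from h import *
s=manip.state();R=Rq(s['tool_rot']);print(s['tool_pos'],R.round(3),s['joint_pos'].round(2))
grab('wrist','w3');grab('scene','s3')
a=cv2.imread('pics/w3.png');b=cv2.imread('pics/s3.png')[200:350,210:400]
cv2.imwrite('pics/m3.png',np.hstack([cv2.resize(a,(400,300)),cv2.resize(b,(380,300),interpolation=2)]))
```

```text
[0.57506628 0.01204628 0.24142381] [[-0.004  1.    -0.004]
 [ 0.001 -0.004 -1.   ]
 [-1.    -0.004 -0.   ]] [-0.11 -0.07  1.72  0.    1.5  -0.1 ]
```

View pics/m3.png

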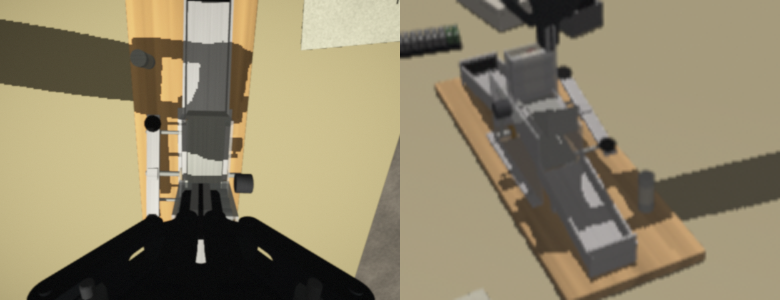

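The left pad is low and the right pad is high. The closed tips are over the shutter plate between magazine and tab, about 30 mm clear on each side. I descend into the gap.

>>> play_rows(
  plan=[
    [30,4,0,0.03,1],
    [60,4,0,0.03,1],
    [75,4,0,0.03,1],
    [86,4,0,0.03,1],
    [86,4,0,0.03,1],
  ],
)

```text
time: 5.55
tool_pos: [0.5799, 0.012, 0.1579]
tool_rot: [-0.491, -0.509, -0.491, 0.509]
contact_force: [-0.5, -0.3, -1.2]
gripper_width: 0.007
```

Run:
```python
from h import *
s=manip.state();print(s['tool_pos'],s['contact_force'])
d=grab('scene','s4');b=cv2.imread('pics/s4.png')[200:350,210:400]
cv2.imwrite('pics/m4.png',cv2.resize(b,(760,600),interpolation=2))
```

```text
[0.57991288 0.01196183 0.15786527] [-0.49525913 -0.33194187 -1.21821386]
```

View pics/m4.png

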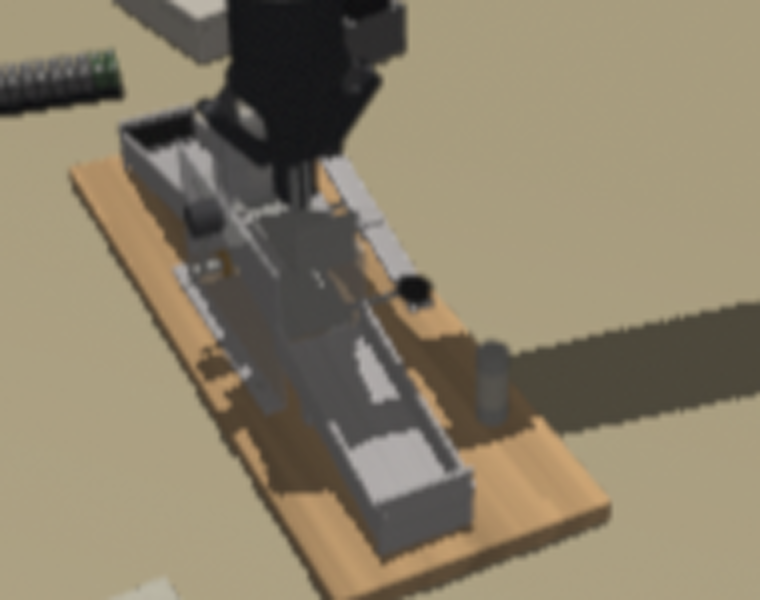

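The tips are between magazine and tab, with the tab in front of them at (325,235). I push left.

>>> play_rows(
  plan=[
    [4,0,-12,0,1],
    [4,0,-24,0,1],
    [4,0,-32,0,1],
    [4,0,-40,0,1],
    [4,0,-48,0,1],
    [4,0,-55,0,1],
    [4,0,-60,0,1],
    [4,0,-60,0,1],
  ],
)

```text
time: 6.6
tool_pos: [0.5823, 0.0724, 0.1542]
tool_rot: [0.491, 0.509, 0.491, -0.509]
contact_force: [-0.2, -0.2, 0.5]
gripper_width: 0.002
```

>>> play_rows(
  plan=[
    [0,0,-2,0,1],
    [0,0,-4,0,1],
    [0,0,-4,0,1],
  ],
)

```text
time: 6.98
tool_pos: [0.5824, 0.0759, 0.1542]
tool_rot: [-0.491, -0.509, -0.491, 0.509]
contact_force: [0.1, -1.1, -0.6]
gripper_width: 0.001
```

Run:
```python
from h import *
s=manip.state();print(s['tool_pos'],s['contact_force'])
d=grab('scene','s5');b=cv2.imread('pics/s5.png')[200:350,210:400]
cv2.imwrite('pics/m5.png',cv2.resize(b,(760,600),interpolation=2))
```

```text
[0.58238739 0.0759106  0.15417673] [ 0.14284691 -1.12589112 -0.57635425]
```

View pics/m5.png

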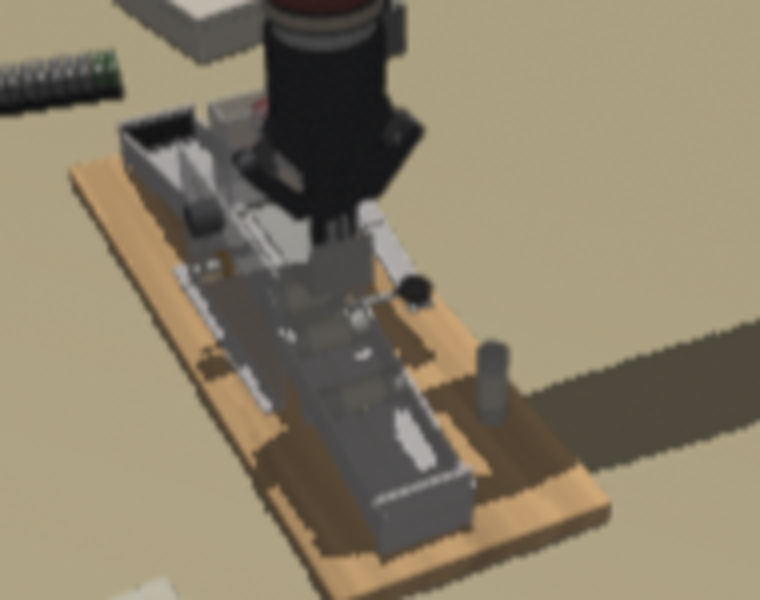

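Three fuses are rolling down the left chute, at about (300,285), (330,330) and (365,390). I nudge further until I feel the shutter's stop.

>>> play_rows(
  plan=[
    [0,0,-2,0,1],
    [0,0,-2,0,1],
    [0,0,-4,0,1],
    [0,0,-4,0,1],
  ],
)

```text
time: 7.52
tool_pos: [0.5825, 0.0783, 0.1542]
tool_rot: [-0.492, -0.508, -0.49, 0.51]
contact_force: [-1.0, -6.2, 0.1]
gripper_width: 0.001
```

The force of 6.2 N, with the tool lagging its command, means the stop is reached. I back off and rise.

>>> play_rows(
  plan=[
    [0,0,12,0,1],
    [0,0,25,0,1],
    [0,0,25,0,1],
    [-40,0,25,0,1],
    [-80,0,25,0,1],
    [-120,0,25,0,1],
    [-120,-55,25,0,1],
    [-120,-110,25,0,1],
  ],
)

```text
time: 8.52
tool_pos: [0.4711, 0.0591, 0.2752]
tool_rot: [0.491, 0.509, 0.491, -0.508]
contact_force: [-0.8, 0.1, 0.1]
gripper_width: 0.002
```

>>> play_rows(
  plan=[
    [0,-60,0,0,1],
    [0,-120,0,0,1],
    [0,-120,0,0,1],
    [0,-120,0,0,1],
    [0,-120,0,0,1],
  ],
)

```text
time: 9.15
tool_pos: [0.3527, 0.0632, 0.2742]
tool_rot: [-0.491, -0.509, -0.491, 0.509]
contact_force: [-0.2, -0.6, -0.6]
gripper_width: 0.001
```

Run:
```python
from h import *
s=manip.state();print(s['tool_pos'],s['contact_force'])
d=grab('scene','s6');b=cv2.imread('pics/s6.png')[200:350,210:400]
t=grab('top','t6');a=cv2.imread('pics/t6.png')[178:262,238:438]
cv2.imwrite('pics/m6.png',np.hstack([cv2.resize(a,(420,176),interpolation=2)[:,:],np.zeros((176,0,3),np.uint8)]) if 0 else np.vstack([cv2.resize(a,(600,252),interpolation=2),cv2.resize(b[:, :],(600,348),interpolation=2)]))
print('pads z',[pt(t,u,v)[2].round(3) for u,v in((312,235),(364,237))])
```

```text
[0.35266884 0.06315567 0.27424286] [-0.20946772 -0.58946688 -0.56707163]
pads z [np.float64(0.077), np.float64(0.113)]
```

View pics/m6.png

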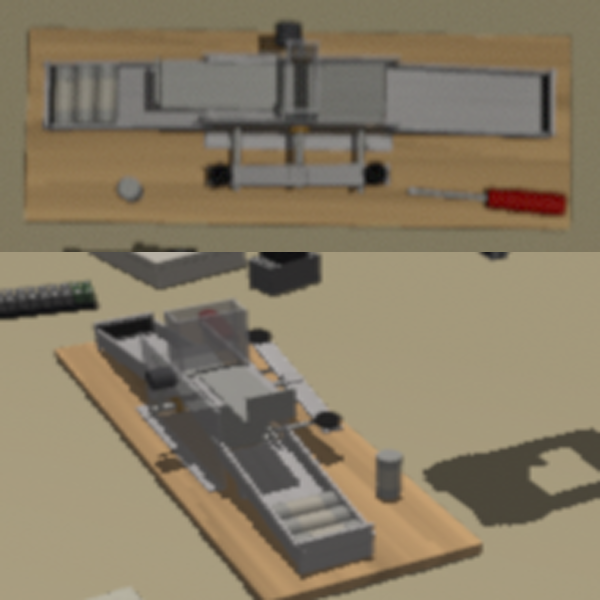

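All three fuses lie side by side at the left end, at (65-105, 95) in the top crop. The pads read 0.077 and 0.113, and the bystanders look unmoved. One check of the shutter travel against its edge before handing in.

Run:
```python
from h import *
r=[]
for f in('t0','t6'):
  d=np.load(f'pics/{f}.npz');z=d['range_z'];e=[]
  for v in range(202,212):
    row=np.array([(lambda o,w:o[2]+w[2]*z[v,u])(d['origin'],Rq(d['rotation'])@np.array([(u-d['cx'])/d['fx'],-(v-d['cy'])/d['fy'],-1])) for u in range(275,315)])
    e.append(275+np.argmax(row>.11))
  print(f,e)
  r.append(pt(d,np.mean(e),206,.16)[1])
print(r,r[1]-r[0])
# cross-correlation of tab patch
a,b=[cv2.cvtColor(cv2.imread(f'pics/{f}.png'),6) for f in('t0','t6')]
ab=cv2.absdiff(a,b); 
for bx,n in(((160,225,130,195),'left'),((225,310,240,300),'fl'),((170,300,450,545),'right'),((232,255,375,430),'driver'),((233,250,270,292),'spare')):
  print(n,(ab[bx[0]:bx[1],bx[2]:bx[3]]>40).sum())
```

```text
t0 [np.int64(301), np.int64(301), np.int64(301), np.int64(301), np.int64(301), np.int64(283), np.int64(301), np.int64(301), np.int64(301), np.int64(301)]
t6 [np.int64(290), np.int64(290), np.int64(290), np.int64(290), np.int64(290), np.int64(275), np.int64(289), np.int64(290), np.int64(290), np.int64(290)]
[np.float64(0.0632226003526592), np.float64(0.09404809400428457)] 0.030825493651625374
left 0
fl 2020
right 0
driver 0
spare 0
```

```bash
python3 -c "
from plant import manip
print(manip.job_done(),manip.state()['time'])"
```

```text
the job is handed in; nothing more can be done
the job is handed in; nothing more can be done
```

The job is done and handed in at about 9.3 s of the 40 s allowed; no verdict is reported. I pressed the raised left pad until the gate rocked over. I then pushed the shutter tab left until it met its stop (about 6 N), backed off and moved the arm clear.

**Gate:** the last depth picture has the left pad at 77 mm and the right pad at 113 mm, so the gate is still rocked over.

**Shutter:** its left edge moved about 31 mm by pixel count, against a full travel of 30 mm, which agrees within the camera's resolution.

**Fuses:** all three lie side by side against the left end stop. I saw this in one picture and did not measure their speed. The gripper stayed away from them throughout.

**Other objects:** the picture comparison found no change at the spare fuse, the screwdriver, the area just left of the feeder or the area to its right. The socket plate, back box and contactor were not confirmed this way. For the socket plate, the check there was spoilt because the arm covered that part of the picture. The arm only ever passed well above everything else on the bench.

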